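# Weigh a carrier of transformers on the sprung scale hook

### The arm

A 6-joint arm with a two-finger parallel gripper is mounted at the origin on the work surface. World frame = base frame: x ahead of the robot, y to its left, z up, the work surface at z = 0. Lengths are in m, angles in rad, forces in N, time in s.
With the tool pointing down it reaches from about 0.275 to 0.85 m from the base axis. Payload 19 kg.
Tool frame: the origin (TCP) lies at the very end of the fingers, on their centre line; the grasp point (between the pads) lies 19 mm behind it (tcp_to_grasp is the distance from the TCP to the grasp point, in m); z points along the fingers, y is the line along which they close (so a half turn about z gives the same grasp; the last joint's range is limited). The gripper opens to 85 mm and grips with 20 to 120 N. Pads are 22 mm wide; open, the fingers measure 114 mm over their backs; the gripper's body (76 mm by 85 mm) begins 54 mm behind the grasp point. The pads swing forward as they close: fully open they stand 13 mm farther back than shut.
Start: joints at [1.145, 0.15, 1.437, -0, 1.554, -0.134], TCP at [0.165, 0.551, 0.231] pointing down, gripper open.
Joint ranges: [-2.8, 2.8], [-0.68, 2.1], [0.12, 2.68], [-1.39, 4.53], [0.16, 2.79], [-2.81, 2.81]. Speed limits (rad/s): [1.89, 1.89, 2.22, 3.01, 3.01, 3.01].

### API

Orientations are given as a 3x3 rotation matrix whose columns are the frame's x, y, z axes.
In Python, from plant import get_state, grab_frame, hand_in, look_for, outline_of, tcp_to_grasp gives the robot as it stands.
- The arm moves only by the tool drive_tool, never from a script. Its argument "plan" is a list of rows, each a list of 4 numbers: the shift along the tool's x, y, z in units of 0.3 m (1.0 is 0.3 m), then the turn about the tool's z in units of 60 degrees (1.0 is 60 degrees). In form: [[dx, dy, dz, twist], ...]. A call has 1 to 12 rows; each row is the pose to reach, as a shift and turn from the pose commanded when the call began, along the tool's axes at that moment; what a row does not reach only later rows make up. A row lasts 1/12 s, in which the tool goes at most 41.7 mm and 7.16 degrees, less where a joint would pass 70% of its speed; a pose out of reach is approached as far as the arm can. A call with a number of a shift or a turn outside -1 to 1 is refused whole. A call with a gripper value outside its range is refused whole. "fingers" is the closure, from -1 (fully open) to 1 (shut), set as the call begins (left out, the last holds). The fingers move at their own pace and stop on an object; "grip_force" is the grip in N (left out, the last holds). Time passes only in rows, so rows that repeat a pose let the fingers close. It gives the time, the measured TCP pose, the force, the opening and the grip force at its end, in the units of the state.
- get_state(): the state, without advancing time (a new reading comes with each control period).
- grab_frame(name): name is "scene" or "top" or "wrist"; returns a dict with "frame" (480x640x3 uint8, blue, green, red), "K" (3x3 intrinsics, pixels), "R" (3x3) and "t" (3): a world point X has camera coordinates R X + t. Camera axes: x right, y down, z forward; pixel columns grow to the right and rows downward; lengths in m; the calibration is good to about 2 mm. A picture is of the moment at which its call begins. There is no depth.
- hand_in(): hands the job in; it is judged then, once.
Trained networks look in a picture, given as the dict that the camera call returned (one of the last four; its "shot" number tells which), for a name from the list of things; names that differ only in an ending like _2 or _b are one class to them, and where a whole thing is asked for, a point or a joint stands for the part that bears it (a point fixed in the world has none). Each returns a list of dicts, best first, with "p" (0 to 1); they miss things now and then, are a little off and sometimes report something else, mostly with a low value. They report only what shows in the picture. A call takes as long as a camera call. They do not tell look-alikes from the thing itself.
- look_for(picture, target): "bbox" ([centre column, centre row, width, height] in pixels, round what is visible of it).
- outline_of(picture, target): "region" (480x640 bool, what is visible of it) and "bbox" ([centre column, centre row, width, height] in pixels, round what is visible of it).
The state is a dict: "time_s": time; "joint_positions": joint angles; "dq": joint speeds; "tau": joint torques, N m; "tcp_pos": TCP position; "eef_rot": TCP orientation; "contact_force": force on the tool from outside, world axes, zero at the start; "torque": the same for the moment, N m; "gripper_width": opening from 0.0 (shut) to 1.0 (fully open); "grip_force": force on a finger pad.
Only numpy, scipy, OpenCV 4.12 (cv2) and the standard library are available. Lean on these libraries where they do the work, as an engineer would, in place of code of your own. Each camera call takes 0.05 s, during which the arm holds its last target. There are 200 camera calls.

### The job

Pick up the steel parts carrier by its wooden grip and hang its crossbar in the V of the spring scale's hook. Still holding it, ease it down at a crawl (a centimetre or two a second) until the scale bears its whole weight, and only then let go, so gently that the hook and pointer neither drop nor spring back; do not force or wrench the hook. Leave the carrier hanging still on the hook, and leave the tubes, shield and socket standing where they are.

Things in the scene. Friction and masses are not known exactly. Their poses are not given: they have to be found in the camera images.
- carrier: Loose steel tray 110 (own x) x 100 x 30 mm with two small transformers (tops at 39 mm) and an upright bail: 8 mm round posts at own y -44 and +44 mm, a straight crossbar along own y on top of them, a dark wooden grip above that. Origin: centre of the underside, z up. Half-turn symmetric. Mass unknown, 0.22 to 0.88 kg, centred low on the middle axis.
- bar_mid (a point): Middle of the carrier's 8 mm round crossbar, on the bar's axis, 112 mm above the carrier's underside; axes as the carrier. The open window below the bar (39 to 108 mm above the underside, 80 mm wide) is looked through along own x: the hook enters it that way.
- grip_mid (a point): Point in the wooden grip, a block 30 (own x) x 24 (own y) x 48 mm tall on a thin neck, its bottom 133 and top 181 mm above the carrier's underside; this point is at 162 mm on the middle axis, a good height to grip with fingers closing along own y on the 24 mm. Axes as the carrier.
- stand: Spring scale fixed to the counter: grey foot plate, upright column 321 mm tall, white tick plates on two sides, a sprung steel hook on a carriage pointing along the stand's own -x. Origin: under the column's centre at counter height; z up.
- hook_seat (a point): Where the crossbar's axis lies when seated in the V of the hook, a 16 mm wide strap: 130 mm out along the stand's -x, 245 mm up when empty; moves with the hook. V: walls 55 deg steep, inner vertex 7 mm and underside 14 mm below this point; free outer tip and inner edge 13 mm above it, mouth 27 mm wide. The bar must lie along the stand's y (carrier yaw = stand yaw, or half a turn more).
- hook (a joint): Downward travel of the sprung hook and its pointer, m: 0 empty, stop at 0.085. Spring 120 N/m with 0.12 N preload and light damping, so it settles at about (weight - 0.12 N)/120: 17 to 71 mm with the carrier.
- tube_a: Loose tall glass rectifier tube, 41 mm wide, 115 mm tall, upright; origin at centre of underside. Leave alone.
- tube_b: Second rectifier tube, same shape. Leave alone.
- shield: Loose chrome tube shield, 27 mm wide, 50 mm tall can, upright; origin at centre of underside. Leave alone.
- socket: Loose tan ceramic socket, 50 x 30 x 20 mm; origin at centre of underside. Leave alone.
Not all that is in view belongs to the job. There is more than one size of the carrier; the one meant has the size given above.

How it is judged:
On the way, in this order (a step that is already met when the one before it is completed fails the run):
1. the carrier is lifted clear of the counter by the fingers (height (world z) of carrier above 0.03 m and contact force between the fingers and carrier above 0.5 N), for 0.2 s.
2. the crossbar lies in the hook's V and has drawn the hook down at least 12 mm while the fingers still hold the carrier (distance between bar_mid and hook_seat below 0.012 m and value of joint hook above 0.012 m and contact force between the fingers and carrier above 0.5 N), for 0.2 s.
At the end, for the whole second after the job is handed in: The carrier hangs from the hook alone: crossbar within 8 mm of its seat in the V, hook drawn down more than 12 mm and moving slower than 10 mm/s, carrier slower than 40 mm/s and within 0.2 rad of upright, fingers off it (distance between bar_mid and hook_seat below 0.008 m and value of joint hook above 0.012 m and velocity of joint hook between -0.01 and 0.01 m/s and linear speed of carrier below 0.04 m/s and angle between carrier's own z axis and vertical below 0.2 rad and contact force between carrier and stand above 1.5 N and contact force between the fingers and carrier below 0.05 N); the robot touches nothing.
It fails at once if the hook or pointer drops or springs back faster than 50 mm/s (velocity of joint hook above 0.05 m/s or velocity of joint hook below -0.05 m/s).
It fails at once if the carrier is pressed or wrenched against the scale with more than 22 N, added over the two faces of the V (the heaviest carrier at rest makes about 15 N there) (contact force between carrier and stand above 22 N).
It fails at once if a tube, the shield or the socket is moved more than 15 mm or tipped (distance of any of tube_a, tube_b, shield, socket from where it was at the start of the episode above 0.015 m or angle between any of tube_a, tube_b, shield, socket's own z axis and vertical above 0.3 rad).
It also fails if it takes over 72 s, if anything falls off the work surface, if the arm or the gripper's body presses on something with over 40 N, if the wrist force passes 120 N, or if a joint passes its speed limit or range.

## Working session

There is one attempt and no reset: what is moved stays moved. The work goes in short steps, Python scripts to look and compute and a tool call to move; the robot and the scene stay as the last step left them, time stands still between calls to the robot, and variables do not carry over. Pictures are saved under pics/ and viewed, at most 10 in all, crops included, and the job is handed in when it is done.

Besides the shell and the picture viewer there is one more tool, called after "Request:" as name([rows], argument=value, ...), one row to a line, values as JSON. drive_tool: Moves the arm, as the interface text tells. Its arguments: {"type":"object","properties":{"plan":{"type":"array","items":{"type":"array","items":{"type":"number"}}},"fingers":{"type":"number"},"grip_force":{"type":"number"}},"required":["plan"]}

```bash
ls; mkdir -p pics
python3 - <<'E'
from plant import *
import cv2,numpy as np
np.set_printoptions(precision=4,suppress=True)
s=get_state();print(s, tcp_to_grasp)
ims=[]
for n in ["scene","top"]:
    f=grab_frame(n);cv2.imwrite(f"pics/{n}0.png",f["frame"])
    print(n,f["K"],f["R"],f["t"])
    for t in ["carrier","stand","hook","tube_a","shield","socket"]:
        for d in look_for(f,t): print(t,round(d["p"],2),np.round(d["bbox"],0))
E
```

```text
pics
{'time_s': 0.0, 'joint_positions': array([ 1.145 ,  0.151 ,  1.438 , -0.    ,  1.5538, -0.134 ]), 'dq': array([ 0.0008,  0.0009,  0.0023, -0.0005, -0.0013,  0.0006]), 'tau': array([  0.0035, -71.3058, -57.089 ,   0.0002,   0.0087,  -0.    ]), 'tcp_pos': array([0.1653, 0.5505, 0.2307]), 'eef_rot': array([[-0.9577,  0.2877, -0.0005],
       [ 0.2877,  0.9577, -0.0011],
       [ 0.0001, -0.0012, -1.    ]]), 'contact_force': array([ 0.9709, -0.6583, -0.832 ]), 'torque': array([-0.001 , -0.0608,  0.0194]), 'grip_force': 0.0, 'gripper_width': 1.002623118403824} 0.0187
scene [[552.2204   0.     320.1391]
 [  0.     552.2204 230.1466]
 [  0.       0.       1.    ]] [[-0.5703  0.8213  0.0107]
 [ 0.6796  0.4791 -0.5555]
 [-0.4614 -0.3096 -0.8315]] [ 0.352  -0.3123  1.467 ]
carrier 0.92 [295. 224.  46.  62.]
carrier 0.69 [284. 164.  36.  53.]
carrier 0.61 [236. 195.  64.  82.]
stand 0.97 [447. 270.  97. 142.]
hook 0.78 [445. 263.  76.  67.]
hook 0.58 [233. 195.  65.  86.]
tube_a 0.93 [222. 251.  22.  42.]
tube_a 0.82 [273. 283.  21.  40.]
shield 0.57 [232. 195.  69.  79.]
shield 0.51 [356. 206.  16.  22.]
socket 0.63 [394. 239.  22.  13.]
top [[534.1504   0.     312.6601]
 [  0.     534.1504 235.7884]
 [  0.       0.       1.    ]] [[-0.0055 -0.9996 -0.0262]
 [-0.9852  0.0099 -0.1713]
 [ 0.1715  0.0249 -0.9849]] [0.0107 0.5956 0.9462]
carrier 0.87 [444. 324.  57.  56.]
carrier 0.76 [462. 244.  66.  65.]
carrier 0.55 [377. 265.  47.  49.]
stand 0.58 [181. 247. 113. 158.]
hook 0.85 [166. 221.  48. 111.]
tube_a 0.93 [347. 177.  20.  33.]
tube_a 0.56 [415. 176.  32.  32.]
shield 0.55 [334. 329.  18.  16.]
shield 0.44 [164. 228.  46. 125.]
socket 0.66 [277. 322.  29.  31.]
```

View pics/scene0.png

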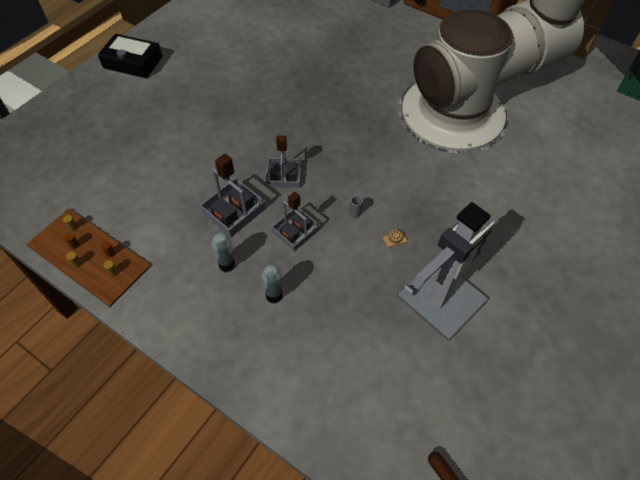

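View pics/top0.png

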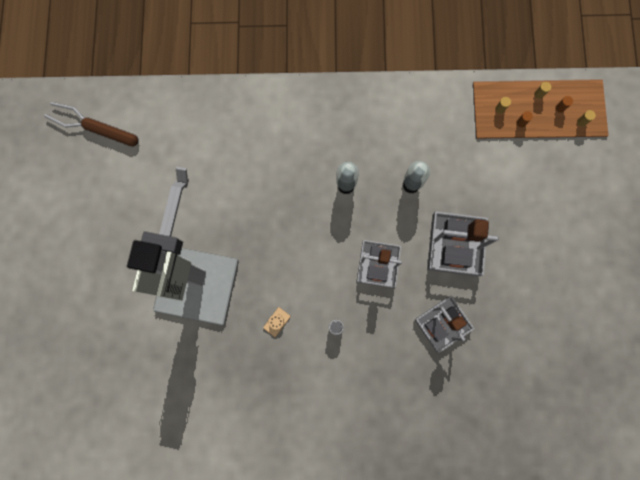

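In the scene view there are three carriers, at (232,205), (295,227) and (284,172). In the top view they are at (458,244), (379,265) and (444,325). The first looks about 110 x 100 mm and the other two about 70 mm. I'll confirm this in an enlarged crop and measure.

Run:
```python
import cv2,numpy as np
a=cv2.imread("pics/top0.png")[195:295,415:515]; b=cv2.imread("pics/scene0.png")[145:245,190:290]
c=cv2.imread("pics/top0.png")[160:340,110:260]
f=lambda i,k:cv2.resize(i,None,fx=k,fy=k,interpolation=cv2.INTER_CUBIC)
cv2.imwrite("pics/crop1.png",np.hstack([f(a,4),f(b,4)]))
```

```text
(no output)
```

View pics/crop1.png

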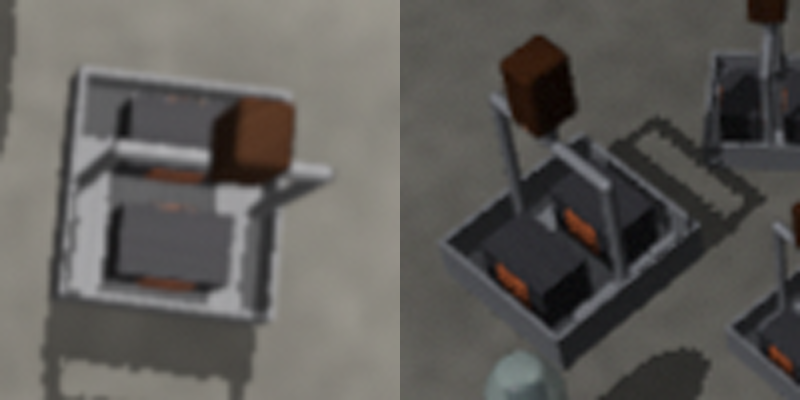

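The crop shows tray rim corners in the top view at (435,212.5), (488,219), (482.5,275) and (429,269). The crossbar runs from (444,232.5) to (498,239). Next I'll check the sizes and crop the stand.

```bash
cat > h.py <<'E'
import numpy as np,cv2
C={"top":(np.array([[534.1504,0,312.6601],[0,534.1504,235.7884],[0,0,1]]),),}
def ray(f,p,z):
    K,R,t=f["K"],f["R"],f["t"]
    d=R.T@np.linalg.solve(K,[p[0],p[1],1.]); c=-R.T@t
    return c+d*(z-c[2])/d[2]
def proj(f,X):
    q=f["K"]@(f["R"]@np.asarray(X,float)+f["t"]); return q[:2]/q[2]
def tri(obs):
    A=[];b=[]
    for f,p in obs:
        d=f["R"].T@np.linalg.solve(f["K"],[p[0],p[1],1.]);d/=np.linalg.norm(d)
        P=np.eye(3)-np.outer(d,d);A.append(P);b.append(P@(-f["R"].T@f["t"]))
    X=np.linalg.lstsq(np.vstack(A),np.hstack(b),rcond=None)[0]
    return X,[proj(f,X)-p for f,p in obs]
E
python3 - <<'E'
from plant import *
from h import *
import pickle
np.set_printoptions(precision=4,suppress=True)
F={n:grab_frame(n) for n in ["scene","top"]}
pickle.dump({n:{k:f[k] for k in "KRt"} for n,f in F.items()},open("cal.pkl","wb"))
t,s=F["top"],F["scene"]
for nm,z,pts in [("big",.03,[(80,70),(293,95),(270,320),(55,297)]),]:
    P=[ray(t,(415+x/4,195+y/4),z) for x,y in pts];print(nm,np.array(P)[:,:2],[np.linalg.norm(P[i]-P[i-1]) for i in range(4)],np.mean(P,0))
for pts in [[(367,241),(399,245),(394,290),(361,286)],[(417,318),(447,300),(472,327),(440,353)]]:
    P=[ray(t,p,.02) for p in pts];print([np.linalg.norm(P[i]-P[i-1]) for i in range(4)])
print([ray(t,(415+x/4,195+y/4),.112) for x,y in [(115,150),(332,175)]])
P=[ray(s,(190+x/4,145+y/4),.03) for x,y in [(443,243),(585,138),(700,225),(562,345)]] if 0 else [ray(s,(190+(x-400)/4,145+y/4),.03) for x,y in [(445,240),(585,140),(703,225),(562,345)]]
print(np.array(P),np.mean(P,0),[np.linalg.norm(P[i]-P[i-1]) for i in range(4)])
a=t["frame"][155:335,110:250];b=s["frame"][190:350,390:530]
g=lambda i,k:cv2.resize(i,None,fx=k,fy=k,interpolation=cv2.INTER_CUBIC)
A=g(a,2.8);B=g(b,2.8);h=max(A.shape[0],B.shape[0]);B=cv2.copyMakeBorder(B,0,h-B.shape[0],0,0,0)
cv2.imwrite("pics/crop2.png",np.hstack([A,B]));print(A.shape)
E
```

```text
big [[ 0.6423 -0.2276]
 [ 0.629  -0.3278]
 [ 0.5219 -0.3105]
 [ 0.5335 -0.2111]] [np.float64(0.11003989959061537), np.float64(0.10106852818466533), np.float64(0.10850760637464132), np.float64(0.10014469875410714)] [ 0.5817 -0.2692  0.03  ]
[np.float64(0.08718028642316933), np.float64(0.061489491552145704), np.float64(0.0866803827121198), np.float64(0.06249631514959149)]
[np.float64(0.07543600800303994), np.float64(0.06615294012154074), np.float64(0.06657093561277687), np.float64(0.07721317381453818)]
[array([ 0.5887, -0.2241,  0.112 ]), array([ 0.5767, -0.3172,  0.112 ])]
[[ 0.6271 -0.3219  0.03  ]
 [ 0.5252 -0.3036  0.03  ]
 [ 0.5344 -0.209   0.03  ]
 [ 0.6439 -0.2217  0.03  ]] [ 0.5827 -0.264   0.03  ] [np.float64(0.10156787167801765), np.float64(0.10347123773667295), np.float64(0.09498685166824573), np.float64(0.11026789244482231)]
(504, 392, 3)
```

View pics/crop2.png

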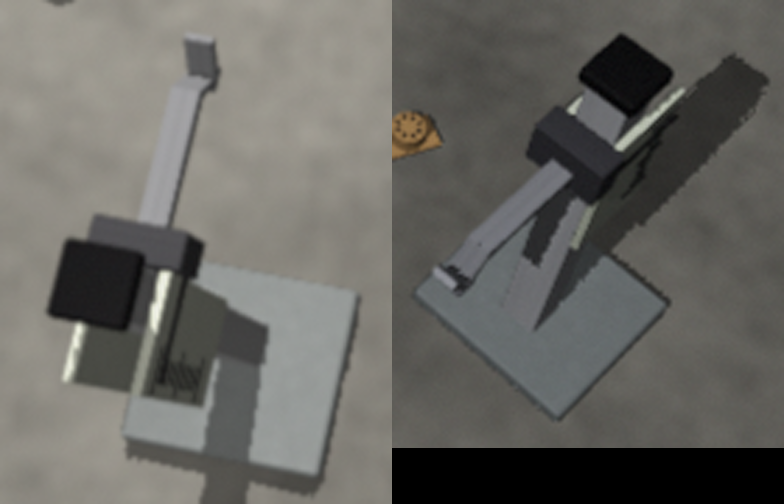

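Run:
```python
from h import *
import pickle
np.set_printoptions(precision=4,suppress=True)
F=pickle.load(open("cal.pkl","rb"));t,s=F["top"],F["scene"]
T=lambda x,y:(110+x/2.8,155+y/2.8)
S=lambda x,y:(390+(x-392)/2.8,190+y/2.8)
print("tip top",ray(t,T(187,36),.258),ray(t,T(215,40),.258))
print("tip scene",ray(s,S(434,270),.258),ray(s,S(460,291),.258))
print("arm root/end",[ray(t,T(*p),.258)[:2] for p in [(139,217),(168,226),(177,84),(206,88)]])
print("cap",[ray(t,T(*p),.321)[:2] for p in [(66,240),(144,250),(127,328),(50,315)]])
print("cap s",[ray(s,S(*p),.321)[:2] for p in [(622,36),(671,74),(628,112),(581,75)]])
print("foot",[ray(t,T(*p),.008)[:2] for p in [(358,293),(318,472),(123,437)]])
print("foot s",[ray(s,S(*p),.008)[:2] for p in [(413,293),(558,415),(668,302)]])
print("tri tip",tri([(t,T(201,38)),(s,S(447,280))]))
for z in (.258,.268):print(z)
```

```text
tip top [0.6666 0.2068 0.258 ] [0.6641 0.1914 0.258 ]
tip scene [0.6653 0.1956 0.258 ] [0.6684 0.2144 0.258 ]
arm root/end [array([0.567 , 0.2286]), array([0.562 , 0.2129]), array([0.6397, 0.2112]), array([0.6373, 0.1953])]
cap [array([0.5444, 0.2439]), array([0.5391, 0.2054]), array([0.5011, 0.212 ]), array([0.5077, 0.2498])]
cap s [array([0.5027, 0.2181]), array([0.511 , 0.2532]), array([0.5491, 0.2446]), array([0.5415, 0.2112])]
foot [array([0.5577, 0.1528]), array([0.4353, 0.1778]), array([0.4597, 0.3126])]
foot s [array([0.5559, 0.1545]), array([0.5804, 0.2885]), array([0.4527, 0.3143])]
tri tip (array([0.6656, 0.2023, 0.2541]), [array([-1.4099,  0.61  ]), array([-1.4558, -0.1185])])
0.258
0.268
```

The big carrier is the one meant: its tray measures 110 x 100 mm, against about 87x62 and 76x66 mm for the other two. It sits at about (0.5825,-0.268) with yaw about -8°. The hook seat is at about (0.6525,0.205), with the hook direction at about -11°. I'm moving above the carrier.

Request:
drive_tool([
  [-0.707,-0.737,-0.23,0],
  [-0.707,-0.737,-0.23,0],
  [-0.707,-0.737,-0.23,0],
  [-0.707,-0.737,-0.23,0],
  [-0.707,-0.737,-0.23,0],
  [-0.707,-0.737,-0.23,0],
  [-0.707,-0.737,-0.23,0],
  [-0.707,-0.737,-0.23,0],
  [-0.707,-0.737,-0.23,0],
])

```text
time_s: 1.55
tcp_pos: [0.3066, 0.2751, 0.3017]
eef_rot: [[-0.957, 0.291, 0.003], [0.291, 0.957, 0.0], [-0.002, 0.001, -1.0]]
contact_force: [-1.0, 0.9, -0.0]
gripper_width: 1.0
grip_force: 0.0
```

Request:
drive_tool([
  [-0.707,-0.737,0,0],
  [-0.707,-0.737,0,0],
  [-0.707,-0.737,0,0],
  [-0.707,-0.737,0,0],
  [-0.707,-0.737,0,0],
  [-0.707,-0.737,0,0],
  [-0.707,-0.737,0,0],
  [-0.707,-0.737,0,0],
  [-0.707,-0.737,0,0],
])

```text
time_s: 2.3
tcp_pos: [0.4456, 0.0026, 0.2995]
eef_rot: [[-0.957, 0.291, -0.001], [0.291, 0.957, -0.0], [0.001, -0.001, -1.0]]
contact_force: [0.2, 0.7, -0.4]
gripper_width: 0.998
grip_force: 0.0
```

Request:
drive_tool([
  [-0.6,-0.737,0,-0.145],
  [-0.6,-0.737,0,-0.145],
  [-0.6,-0.737,0,-0.145],
  [-0.6,-0.737,0,-0.145],
  [-0.6,-0.737,0,-0.145],
  [-0.6,-0.737,0,-0.145],
  [-0.6,-0.737,0,-0.145],
  [-0.6,-0.737,0,-0.145],
  [-0.6,-0.737,0,-0.145],
  [-0.6,-0.737,0,-0.145],
  [-0.6,-0.737,0,-0.145],
])

```text
time_s: 3.22
tcp_pos: [0.5533, -0.2568, 0.3008]
eef_rot: [[-0.99, 0.138, 0.0], [0.138, 0.99, -0.0], [-0.0, -0.0, -1.0]]
contact_force: [-0.5, 0.6, 0.1]
gripper_width: 1.001
grip_force: 0.0
```

Run:
```python
from plant import *
from h import *
np.set_printoptions(precision=4,suppress=True)
s=get_state();print(s["time_s"],s["tcp_pos"],s["eef_rot"],s["joint_positions"])
f=grab_frame("wrist");cv2.imwrite("pics/w1.png",f["frame"]);print(f["K"],f["R"],f["t"])
for d in look_for(f,"grip_mid")+look_for(f,"carrier"):print(d)
print(proj(f,[.5825,-.268,.181]),proj(f,[.5825,-.268,.112]))
```

```text
3.2167 [ 0.5533 -0.2568  0.3008] [[-0.9904  0.1381  0.0005]
 [ 0.1381  0.9904 -0.0001]
 [-0.0005 -0.0001 -1.    ]] [-0.5609  0.212   1.227   0.0001  1.7021 -1.993 ]
[[417.1006   0.     313.667 ]
 [  0.     417.1006 233.8607]
 [  0.       0.       1.    ]] [[ 0.1383  0.9904 -0.    ]
 [ 0.9454 -0.132   0.298 ]
 [ 0.2951 -0.0412 -0.9546]] [ 0.1783 -0.616   0.2727]
{'bbox': [316.6, 56.1, 114.8, 111.9], 'p': 0.91}
{'bbox': [457.8, 154.2, 103.3, 85.0], 'p': 0.88}
{'bbox': [304.5, 222.3, 113.2, 128.4], 'p': 0.71}
{'bbox': [459.6, 155.8, 109.9, 91.5], 'p': 0.84}
{'bbox': [305.3, 220.7, 117.2, 128.0], 'p': 0.82}
{'bbox': [317.1, 55.1, 119.1, 107.9], 'p': 0.56}
[303.9669 269.2273] [305.7988 237.9589]
```

View pics/w1.png

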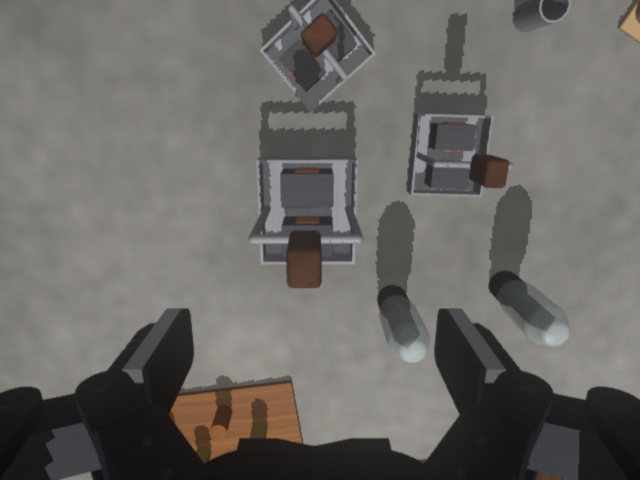

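The wrist view shows the big carrier's bar from (250,240) to (362,239) and its grip top around (304,270). My prediction was (305.8,238) and (304,269), so they agree. I'm descending and gripping.

Request:
drive_tool([
  [-0.1015,-0.0236,0,0],
  [-0.1015,-0.0236,0.05,0],
  [-0.1015,-0.0236,0.12,0],
  [-0.1015,-0.0236,0.2,0],
  [-0.1015,-0.0236,0.28,0],
  [-0.1015,-0.0236,0.36,0],
  [-0.1015,-0.0236,0.42,0],
  [-0.1015,-0.0236,0.47,0],
  [-0.1015,-0.0236,0.51,0],
  [-0.1015,-0.0236,0.527,0],
  [-0.1015,-0.0236,0.527,0],
  [-0.1015,-0.0236,0.527,0],
])

```text
time_s: 4.37
tcp_pos: [0.5827, -0.2696, 0.1431]
eef_rot: [[-0.99, 0.139, 0.001], [0.139, 0.99, -0.001], [-0.001, -0.0, -1.0]]
contact_force: [-0.2, -0.3, -0.3]
gripper_width: 0.998
grip_force: 0.0
```

Request:
drive_tool([
  [0,0,0,0],
  [0,0,0,0],
  [0,0,0,0],
  [0,0,0,0],
  [0,0,0,0],
  [0,0,0,0],
  [0,0,0,0],
  [0,0,0,0],
  [0,0,0,0],
  [0,0,0,0],
  [0,0,0,0],
  [0,0,0,0],
], fingers=1, grip_force=40)

```text
time_s: 5.37
tcp_pos: [0.5825, -0.2696, 0.1424]
eef_rot: [[-0.99, 0.139, 0.0], [0.139, 0.99, 0.0], [-0.0, 0.0, -1.0]]
contact_force: [1.0, 4.7, 4.7]
gripper_width: 0.277
grip_force: 42.0
```

Request:
drive_tool([
  [0,0,-0.02,0],
  [0,0,-0.06,0],
  [0,0,-0.12,0],
  [0,0,-0.18,0],
  [0,0,-0.24,0],
  [0,0,-0.3,0],
  [0,0,-0.36,0],
  [0,0,-0.42,0],
  [0,0,-0.48,0],
  [0,0,-0.53,0],
  [0,0,-0.565,0],
  [0,0,-0.577,0],
], grip_force=60)

```text
time_s: 6.37
tcp_pos: [0.5825, -0.2699, 0.3176]
eef_rot: [[-0.99, 0.14, 0.002], [0.14, 0.99, -0.002], [-0.002, -0.001, -1.0]]
contact_force: [-0.1, -1.6, -4.0]
gripper_width: 0.273
grip_force: 59.3
```

Request:
drive_tool([
  [-0.005,-0.0,0,0],
  [-0.01,0.04,0,0],
  [-0.03,0.12,0,0],
  [-0.05,0.21,0,0],
  [-0.07,0.3,0,0],
  [-0.09,0.39,0,0],
  [-0.11,0.48,0,0],
  [-0.13,0.57,0,0],
  [-0.15,0.65,0,0],
  [-0.17,0.72,0,0],
  [-0.185,0.77,0,0],
  [-0.1875,0.791,0,0],
])

```text
time_s: 7.37
tcp_pos: [0.6718, -0.0401, 0.3141]
eef_rot: [[-0.99, 0.138, -0.002], [0.138, 0.99, 0.001], [0.002, 0.0, -1.0]]
contact_force: [0.7, -0.7, -4.2]
gripper_width: 0.274
grip_force: 60.1
```

Request:
drive_tool([
  [-0.005,0.02,0,0],
  [-0.01,0.06,0,0.01],
  [-0.03,0.13,0,0.02],
  [-0.05,0.21,0,0.03],
  [-0.07,0.3,0,0.047],
  [-0.09,0.39,0,0.047],
  [-0.11,0.48,0,0.047],
  [-0.13,0.57,0,0.047],
  [-0.15,0.65,0,0.047],
  [-0.17,0.72,0,0.047],
  [-0.185,0.77,0,0.047],
  [-0.1875,0.791,0,0.047],
])

```text
time_s: 8.37
tcp_pos: [0.7606, 0.186, 0.314]
eef_rot: [[-0.982, 0.187, -0.001], [0.187, 0.982, -0.0], [0.001, -0.0, -1.0]]
contact_force: [-0.0, -1.4, -4.4]
gripper_width: 0.271
grip_force: 60.1
```

Run:
```python
from plant import *
from h import *
np.set_printoptions(precision=4,suppress=True)
s=get_state();print(s["time_s"],s["tcp_pos"],s["eef_rot"],s["contact_force"],s["gripper_width"],s["grip_force"])
ims=[]
t=grab_frame("top");w=grab_frame("wrist");sc=grab_frame("scene")
for n,f in (("top",t),("wrist",w),("scene",sc)):
    cv2.imwrite(f"pics/b_{n}.png",f["frame"])
    print(n,[(d["p"],d["bbox"]) for d in look_for(f,"carrier")+look_for(f,"hook")])
g=lambda i,k:cv2.resize(i,None,fx=k,fy=k,interpolation=cv2.INTER_CUBIC)
c=t["frame"][90:290,110:260]
d=w["frame"]
A=g(c,2.4);print(A.shape)
cv2.imwrite("pics/b.png",np.hstack([A,cv2.resize(d,(440,330)) if 0 else cv2.copyMakeBorder(cv2.resize(d,(440,330)),0,150,0,0,0)]))
```

```text
8.3667 [0.7606 0.186  0.314 ] [[-0.9823  0.1873 -0.0013]
 [ 0.1873  0.9823 -0.0001]
 [ 0.0013 -0.0003 -1.    ]] [-0.042  -1.3791 -4.3618] 0.27083574338508676 60.05945026874542
top [(0.8, [223.1, 127.4, 35.3, 73.8]), (0.75, [377.0, 264.4, 40.4, 47.6]), (0.72, [445.5, 323.7, 59.7, 58.8])]
wrist [(0.95, [316.0, 275.0, 214.3, 277.6]), (0.59, [10.5, 33.2, 19.0, 66.4]), (0.74, [308.8, 32.1, 36.1, 63.2])]
scene [(0.95, [365.8, 341.0, 86.0, 99.6]), (0.92, [295.0, 221.4, 43.7, 60.5]), (0.73, [223.2, 250.6, 21.3, 37.4]), (0.57, [283.2, 164.1, 34.1, 51.7]), (0.84, [445.3, 267.1, 74.4, 57.9])]
(480, 360, 3)
```

View pics/b.png

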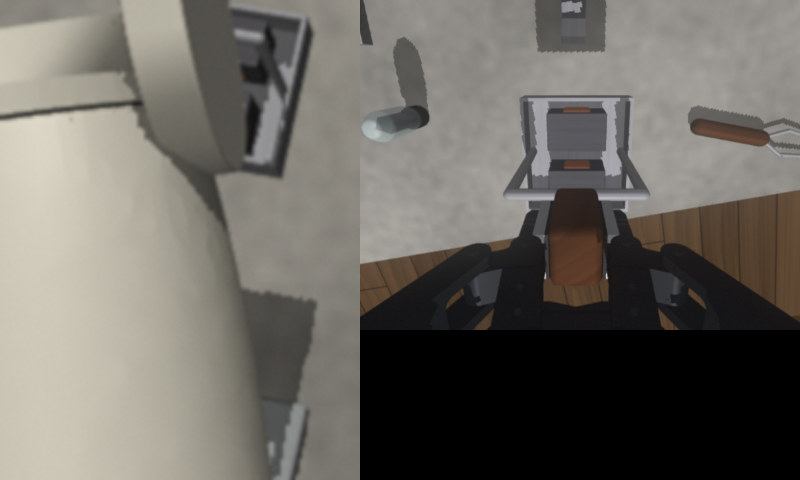

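The wrist crop shows the carrier held square, with the bar from full-frame (211,284) to (419,284) and the hook V at about (305,30). I'm moving in 50 mm and measuring the hook more closely.

Request:
drive_tool([
  [0.02,0,0,0],
  [0.05,0,0,0],
  [0.08,0,0,0],
  [0.11,0,0,0],
  [0.14,0,0,0],
  [0.16,0,0,0],
  [0.167,0,0,0],
  [0.167,0,0,0],
  [0.167,0,0,0],
])

```text
time_s: 9.57
tcp_pos: [0.711, 0.1939, 0.3154]
eef_rot: [[-0.982, 0.188, 0.0], [0.188, 0.982, -0.0], [-0.0, -0.0, -1.0]]
contact_force: [-0.3, -0.3, -4.4]
gripper_width: 0.276
grip_force: 60.0
```

Run:
```python
from plant import *
from h import *
np.set_printoptions(precision=4,suppress=True)
s=get_state();p=s["tcp_pos"];print(s["time_s"],p,s["eef_rot"][:,1],s["contact_force"])
w=grab_frame("wrist")
o=np.array([.982,-.187,0]);l=np.array([.187,.982,0]);col=np.array([.5245,.230,0])
bar=p+[0,0,-.0305]
print("bar",[proj(w,bar+l*k) for k in(-.044,0,.044)])
for k in (-.008,.008):print("tip",proj(w,col+o*.1435+l*k+[0,0,.258]),"vertex",proj(w,col+o*.13+l*k+[0,0,.238]),"inner",proj(w,col+o*.1165+l*k+[0,0,.258]))
for d in look_for(w,"hook"):print(d)
c=w["frame"][0:300,180:440]
cv2.imwrite("pics/c.png",cv2.resize(c,None,fx=2,fy=2,interpolation=cv2.INTER_CUBIC))
```

```text
9.5667 [0.711  0.1939 0.3154] [ 0.1882  0.9821 -0.    ] [-0.2985 -0.2673 -4.3502]
bar [array([217.5839, 281.5835]), array([314.8541, 281.4687]), array([412.1427, 281.3539])]
tip [299.2682 169.5152] vertex [300.2426 137.5541] inner [298.5912 110.9638]
tip [332.5555 169.4723] vertex [331.2012 137.5132] inner [333.2689 110.9171]
{'bbox': [313.0, 87.8, 36.7, 175.7], 'p': 0.87}
```

View pics/c.png

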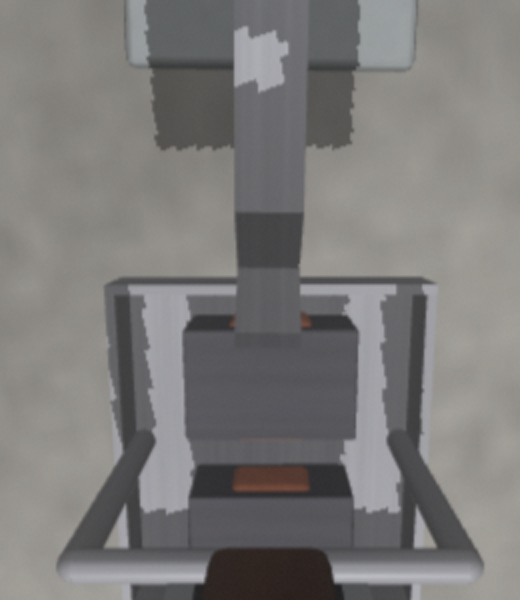

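The measurement agrees: the bar's mid column is 316 against 314.5 for the hook, and the V vertex at row 133.5 is about 2 mm further in than predicted. I'm moving over the seat, then lowering.

Request:
drive_tool([
  [0.015,0,0,0],
  [0.04,0,0,0],
  [0.07,0,0,0],
  [0.1,0,0,0],
  [0.13,0,0,0],
  [0.16,0,0,0],
  [0.185,0,0,0],
  [0.198,0,0,0],
  [0.203,0,0,0],
  [0.203,0,0,0],
  [0.203,0,0,0],
])

```text
time_s: 10.58
tcp_pos: [0.6512, 0.2054, 0.3152]
eef_rot: [[-0.982, 0.188, 0.0], [0.188, 0.982, -0.0], [-0.0, -0.0, -1.0]]
contact_force: [0.6, -0.6, -3.6]
gripper_width: 0.276
grip_force: 60.1
```

Request:
drive_tool([
  [0,0,0.01,0],
  [0,0,0.02,0],
  [0,0,0.03,0],
  [0,0,0.04,0],
  [0,0,0.05,0],
  [0,0,0.06,0],
  [0,0,0.067,0],
  [0,0,0.067,0],
  [0,0,0.067,0],
])

```text
time_s: 11.33
tcp_pos: [0.651, 0.2055, 0.2951]
eef_rot: [[-0.982, 0.188, -0.0], [0.188, 0.982, -0.0], [0.0, -0.0, -1.0]]
contact_force: [-0.5, -0.3, -4.3]
gripper_width: 0.276
grip_force: 60.0
```

```bash
cat > look.py <<'E'
import sys
from plant import *
from h import *
np.set_printoptions(precision=4,suppress=True)
S=[]
for i in range(int(sys.argv[2])):
    w=grab_frame("wrist");S.append(get_state())
p=S[-1]["tcp_pos"];m=lambda k:np.mean([s[k] for s in S],0)
print(S[-1]["time_s"],m("tcp_pos"),m("contact_force"),np.std([s["contact_force"] for s in S],0),m("torque"))
print("bar pred",proj(w,p+[0,0,-.0305]))
print([(d["p"],np.round(d["bbox"],1)) for d in look_for(w,"hook")])
cv2.imwrite(f"pics/{sys.argv[1]}.png",cv2.resize(w["frame"][60:360,180:440],None,fx=2,fy=2,interpolation=cv2.INTER_CUBIC))
E
python3 look.py d 4
```

```text
11.5333 [0.6511 0.2055 0.2954] [-0.0037 -0.0886 -4.8888] [0.3458 0.2233 0.2771] [ 0.008  -0.0063 -0.0022]
bar pred [314.7623 281.4652]
[(0.8, array([315.6, 137.3, 147.7, 274.7]))]
```

View pics/d.png

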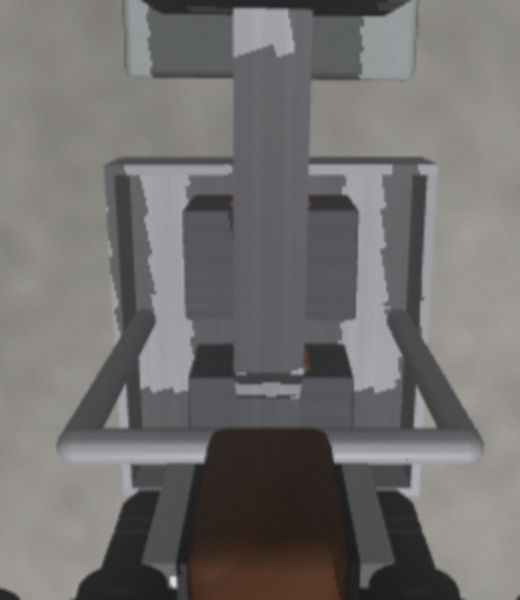

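Run:
```python
from plant import *
from h import *
w=grab_frame("wrist")
o=np.array([.982,-.187,0]);col=np.array([.5245,.230,0])
for d in (.1085,.1125,.1165,.1205):print(d,proj(w,col+o*d+[0,0,.258]))
```

```text
0.1085 [315.61135814 233.80601245]
0.1125 [315.60892148 242.17473944]
0.1165 [315.60651512 250.43938887]
0.1205 [315.6041385  258.60189026]
```

The inner edge is at full row 246.5, which puts the seat at 0.128 m out. The TCP is at 0.129, so they match. I'm starting the crawl down at 15 mm/s.

Request:
drive_tool([
  [0,0,0.004,0],
  [0,0,0.008,0],
  [0,0,0.012,0],
  [0,0,0.016,0],
  [0,0,0.02,0],
  [0,0,0.024,0],
  [0,0,0.028,0],
  [0,0,0.032,0],
  [0,0,0.036,0],
  [0,0,0.04,0],
  [0,0,0.044,0],
  [0,0,0.048,0],
])

```text
time_s: 12.63
tcp_pos: [0.651, 0.2055, 0.2806]
eef_rot: [[-0.982, 0.188, -0.0], [0.188, 0.982, -0.0], [0.0, -0.0, -1.0]]
contact_force: [-0.4, 0.2, -4.3]
gripper_width: 0.275
grip_force: 60.0
```

Request:
drive_tool([
  [0,0,0.003,0],
  [0,0,0.006,0],
  [0,0,0.009,0],
  [0,0,0.012,0],
  [0,0,0.015,0],
  [0,0,0.018,0],
  [0,0,0.021,0],
  [0,0,0.024,0],
  [0,0,0.027,0],
  [0,0,0.03,0],
  [0,0,0.033,0],
  [0,0,0.036,0],
])

```text
time_s: 13.63
tcp_pos: [0.651, 0.2055, 0.2699]
eef_rot: [[-0.982, 0.188, 0.0], [0.188, 0.982, -0.0], [-0.0, -0.0, -1.0]]
contact_force: [-0.4, -0.2, -3.7]
gripper_width: 0.276
grip_force: 60.0
```

Request:
drive_tool([
  [0,0,0.003,0],
  [0,0,0.006,0],
  [0,0,0.009,0],
  [0,0,0.012,0],
  [0,0,0.015,0],
  [0,0,0.018,0],
  [0,0,0.021,0],
  [0,0,0.024,0],
  [0,0,0.027,0],
  [0,0,0.03,0],
  [0,0,0.033,0],
  [0,0,0.036,0],
])

```text
time_s: 14.63
tcp_pos: [0.651, 0.2055, 0.2591]
eef_rot: [[-0.982, 0.188, -0.0], [0.188, 0.982, -0.0], [0.0, -0.0, -1.0]]
contact_force: [-0.6, 0.1, -2.2]
gripper_width: 0.277
grip_force: 60.1
```

```bash
python3 look.py e 8
```

```text
15.0333 [0.651  0.2055 0.2592] [-1.5829  0.1856 -2.3824] [0.5246 0.4762 0.4641] [ 0.0407  0.2894 -0.0199]
bar pred [314.7786 281.462 ]
[(0.74, array([315.4, 136.9, 167.4, 270. ]))]
```

View pics/e.png

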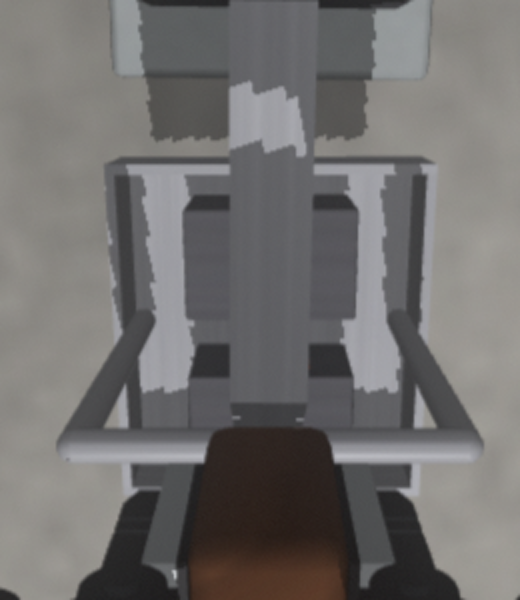

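The bar is in the V: the inner edge sits just ahead of the bar at crop row 405, and the load has started to transfer. There is a small inward push of about 1.6 N, so I'll ease 1 mm inward while descending.

Request:
drive_tool([
  [0.0005,0,0.003,0],
  [0.001,0,0.006,0],
  [0.0015,0,0.009,0],
  [0.002,0,0.012,0],
  [0.0025,0,0.015,0],
  [0.003,0,0.018,0],
  [0.0033,0,0.021,0],
  [0.0033,0,0.024,0],
  [0.0033,0,0.027,0],
  [0.0033,0,0.03,0],
  [0.0033,0,0.033,0],
  [0.0033,0,0.036,0],
])

```text
time_s: 16.08
tcp_pos: [0.6501, 0.2056, 0.2483]
eef_rot: [[-0.982, 0.188, 0.0], [0.188, 0.982, -0.0], [-0.0, -0.0, -1.0]]
contact_force: [-1.1, 0.4, -1.9]
gripper_width: 0.271
grip_force: 60.4
```

```bash
python3 look.py f 16
```

```text
16.8833 [0.6501 0.2057 0.2484] [-0.885   0.2811 -1.2995] [0.437  0.4648 0.5435] [ 0.0272  0.1823 -0.0103]
bar pred [314.7327 281.538 ]
[(0.89, array([315.4, 137.2, 166.6, 273.5]))]
```

Request:
drive_tool([
  [0.0005,0,0.003,0],
  [0.001,0,0.006,0],
  [0.0015,0,0.009,0],
  [0.002,0,0.012,0],
  [0.0025,0,0.015,0],
  [0.003,0,0.018,0],
  [0.003,0,0.021,0],
  [0.003,0,0.021,0],
  [0.003,0,0.021,0],
])

```text
time_s: 17.68
tcp_pos: [0.6496, 0.2057, 0.2422]
eef_rot: [[-0.982, 0.188, 0.001], [0.188, 0.982, -0.0], [-0.001, 0.0, -1.0]]
contact_force: [5.2, -0.6, -0.5]
gripper_width: 0.271
grip_force: 60.5
```

```bash
python3 look.py g 20
```

```text
18.6833 [0.6496 0.2057 0.2422] [ 5.6807 -0.4759 -0.6002] [0.6114 0.5463 0.3561] [-0.1172 -1.1813 -0.0214]
bar pred [314.7622 281.381 ]
[(0.91, array([317. , 137.3, 172. , 274.7]))]
```

Request:
drive_tool([
  [-0.0005,0,0.001,0],
  [-0.001,0,0.002,0],
  [-0.0015,0,0.003,0],
  [-0.002,0,0.004,0],
  [-0.0025,0,0.005,0],
  [-0.0025,0,0.005,0],
  [-0.0025,0,0.005,0],
])

```text
time_s: 19.32
tcp_pos: [0.6498, 0.2057, 0.2405]
eef_rot: [[-0.982, 0.188, -0.0], [0.188, 0.982, -0.0], [0.0, -0.0, -1.0]]
contact_force: [2.3, -0.9, -0.4]
gripper_width: 0.272
grip_force: 60.5
```

```bash
python3 look.py g2 24
```

```text
20.5167 [0.6499 0.2057 0.2406] [ 1.9831 -0.3549 -0.2295] [0.6699 0.4    0.4412] [-0.0793 -0.4522 -0.0143]
bar pred [314.7336 281.5019]
[(0.67, array([316.5, 135.7, 170.4, 270.9]))]
```

Request:
drive_tool([
  [-0.0005,0,0,0],
  [-0.001,0,0,0],
  [-0.0013,0,0,0],
  [-0.0013,0,0,0],
  [-0.0013,0,0,0],
], grip_force=20)

```text
time_s: 20.98
tcp_pos: [0.6501, 0.2057, 0.2405]
eef_rot: [[-0.982, 0.188, -0.001], [0.188, 0.982, -0.0], [0.001, -0.0, -1.0]]
contact_force: [-2.3, -0.4, 0.2]
gripper_width: 0.277
grip_force: 60.5
```

```bash
python3 look.py g3 24
```

```text
22.1833 [0.6502 0.2056 0.2405] [-3.5852  0.4023 -0.3412] [0.9179 0.5986 0.5151] [ 0.0758  0.7272 -0.0306]
bar pred [314.7784 281.4796]
[(0.64, array([ 42. , 319.9,  84. ,  91.8])), (0.6, array([314.6, 137. , 168.8, 271.7]))]
```

Request:
drive_tool([
  [0.0004,0,0,0],
  [0.0008,0,0,0],
  [0.0008,0,0,0],
  [0.0008,0,0,0],
  [0.0008,0,0,0],
], fingers=1, grip_force=20)

```text
time_s: 22.65
tcp_pos: [0.6501, 0.2056, 0.2406]
eef_rot: [[-0.982, 0.188, 0.0], [0.188, 0.982, -0.0], [-0.0, -0.0, -1.0]]
contact_force: [-3.5, -0.2, -0.9]
gripper_width: 0.272
grip_force: 60.5
```

```bash
python3 look.py g4 24
```

```text
23.85 [0.6501 0.2056 0.2406] [-1.8745  0.21   -0.3123] [0.6339 0.4836 0.5567] [ 0.0781  0.3767 -0.0134]
bar pred [314.7708 281.4655]
[(0.87, array([315. , 138.9, 168. , 274.1])), (0.19, array([314.1, 275.6, 214.4, 276.5]))]
```

Request:
drive_tool([
  [0.0003,0,0,0],
  [0.0006,0,0,0],
  [0.0006,0,0,0],
  [0.0006,0,0,0],
  [0.0006,0,0,0],
], fingers=0.47)

```text
time_s: 24.32
tcp_pos: [0.65, 0.2057, 0.2406]
eef_rot: [[-0.982, 0.188, 0.0], [0.188, 0.982, -0.0], [-0.0, -0.0, -1.0]]
contact_force: [0.1, 1.0, -0.9]
gripper_width: 0.271
grip_force: 60.5
```

Request:
drive_tool([
  [0.0006,0,0,0],
  [0.0006,0,0,0],
  [0.0006,0,0,0],
  [0.0006,0,0,0],
  [0.0006,0,0,0],
], fingers=0.455)

```text
time_s: 24.73
tcp_pos: [0.6498, 0.2057, 0.2406]
eef_rot: [[-0.982, 0.188, 0.0], [0.188, 0.982, -0.0], [-0.0, 0.0, -1.0]]
contact_force: [2.5, 0.0, -1.7]
gripper_width: 0.277
grip_force: 49.6
```

Request:
drive_tool([
  [-0.0003,0,0,0],
  [-0.0005,0,0,0],
  [-0.0005,0,0,0],
  [-0.0005,0,0,0],
], fingers=0.445)

```text
time_s: 25.07
tcp_pos: [0.6499, 0.2057, 0.2406]
eef_rot: [[-0.982, 0.188, -0.0], [0.188, 0.982, -0.0], [0.0, -0.0, -1.0]]
contact_force: [2.9, -0.0, 0.1]
gripper_width: 0.28
grip_force: 20.7
```

```bash
python3 look.py g5 20
```

```text
26.0667 [0.6498 0.2057 0.2406] [ 2.6138  0.1401 -0.3824] [0.5078 0.3882 0.4837] [ 0.0437 -0.5325 -0.0127]
bar pred [314.7778 281.46  ]
[(0.86, array([316.1, 136.8, 169. , 271.1]))]
```

Request:
drive_tool([
  [-0.0003,0,0,0],
  [-0.0006,0,0,0],
  [-0.0006,0,0,0],
  [-0.0006,0,0,0],
  [-0.0006,0,0,0],
])

```text
time_s: 26.53
tcp_pos: [0.6499, 0.2057, 0.2405]
eef_rot: [[-0.982, 0.188, -0.0], [0.188, 0.982, -0.0], [0.0, -0.0, -1.0]]
contact_force: [1.5, 0.7, 0.3]
gripper_width: 0.281
grip_force: 20.7
```

```bash
python3 look.py g6 20
```

```text
27.5333 [0.65   0.2057 0.2406] [ 0.3823  0.6667 -0.3347] [0.6247 0.6447 0.5167] [ 0.1191 -0.0742 -0.0184]
bar pred [314.7268 281.5317]
[(0.93, array([316.4, 136.2, 166.5, 272.3]))]
```

The lateral force is now zeroed and the vertical force is at its empty-gripper baseline. I'm releasing in small steps.

Request:
drive_tool([
  [0,0,0,0],
  [0,0,0,0],
  [0,0,0,0],
], fingers=0.44)

```text
time_s: 27.83
tcp_pos: [0.65, 0.2057, 0.2406]
eef_rot: [[-0.982, 0.188, -0.0], [0.188, 0.982, 0.0], [0.0, -0.0, -1.0]]
contact_force: [0.5, 2.1, -1.0]
gripper_width: 0.281
grip_force: 7.5
```

Request:
drive_tool([
  [0,0,0,0],
  [0,0,0,0],
  [0,0,0,0],
], fingers=0.435)

```text
time_s: 28.08
tcp_pos: [0.6501, 0.2056, 0.2406]
eef_rot: [[-0.982, 0.188, 0.0], [0.188, 0.982, -0.0], [-0.0, -0.0, -1.0]]
contact_force: [-0.1, 1.9, -0.1]
gripper_width: 0.283
grip_force: 1.8
```

Request:
drive_tool([
  [0,0,0,0],
  [0,0,0,0],
  [0,0,0,0],
], fingers=0.43)

```text
time_s: 28.33
tcp_pos: [0.65, 0.2056, 0.2406]
eef_rot: [[-0.982, 0.188, -0.0], [0.188, 0.982, -0.0], [0.0, -0.0, -1.0]]
contact_force: [0.7, 0.7, -0.5]
gripper_width: 0.285
grip_force: 0.2
```

Request:
drive_tool([
  [0,0,0,0],
  [0,0,0,0],
  [0,0,0,0],
], fingers=0.42)

```text
time_s: 28.58
tcp_pos: [0.65, 0.2056, 0.2406]
eef_rot: [[-0.982, 0.188, -0.0], [0.188, 0.982, -0.0], [-0.0, -0.0, -1.0]]
contact_force: [0.3, 0.4, 0.6]
gripper_width: 0.29
grip_force: 0.0
```

Request:
drive_tool([
  [0,0,0,0],
  [0,0,0,0],
  [0,0,0,0],
  [0,0,0,0],
  [0,0,0,0],
], fingers=0.36)

```text
time_s: 29.0
tcp_pos: [0.65, 0.2057, 0.2406]
eef_rot: [[-0.982, 0.188, -0.0], [0.188, 0.982, -0.0], [0.0, -0.0, -1.0]]
contact_force: [-0.5, -0.8, 0.3]
gripper_width: 0.322
grip_force: 0.0
```

Request:
drive_tool([
  [0,0,0,0],
  [0,0,0,0],
  [0,0,0,0],
  [0,0,0,0],
  [0,0,0,0],
  [0,0,0,0],
  [0,0,0,0],
  [0,0,0,0],
  [0,0,0,0],
  [0,0,0,0],
], fingers=-0.5)

```text
time_s: 29.83
tcp_pos: [0.65, 0.2057, 0.2406]
eef_rot: [[-0.982, 0.188, -0.0], [0.188, 0.982, -0.0], [0.0, -0.0, -1.0]]
contact_force: [-0.2, 0.4, 0.3]
gripper_width: 0.754
grip_force: 0.0
```

Request:
drive_tool([
  [0,0,-0.01,0],
  [0,0,-0.03,0],
  [0,0,-0.06,0],
  [0,0,-0.1,0],
  [0,0,-0.14,0],
  [0,0,-0.18,0],
  [0,0,-0.22,0],
  [0,0,-0.26,0],
  [0,0,-0.3,0],
  [0,0,-0.34,0],
  [0,0,-0.38,0],
  [0,0,-0.4,0],
])

```text
time_s: 30.83
tcp_pos: [0.6501, 0.2057, 0.3633]
eef_rot: [[-0.982, 0.188, 0.002], [0.188, 0.982, 0.0], [-0.002, 0.001, -1.0]]
contact_force: [0.3, -0.5, 0.8]
gripper_width: 0.751
grip_force: 0.0
```

Run:
```python
from plant import *
from h import *
s=get_state();print(s["time_s"],s["tcp_pos"],s["contact_force"])
a=grab_frame("wrist");[grab_frame("scene") for _ in range(10)];b=grab_frame("wrist");c=grab_frame("scene")
print(cv2.absdiff(a["frame"],b["frame"]).max())
g=lambda i:cv2.resize(i,(400,300))
cv2.imwrite("pics/z.png",np.hstack([g(b["frame"]),cv2.resize(c["frame"][200:380,300:540],(400,300),interpolation=cv2.INTER_CUBIC)]))
```

```text
30.8333 [0.65009141 0.2056886  0.36328989] [ 0.3436971  -0.46420094  0.80042385]
97
```

View pics/z.png

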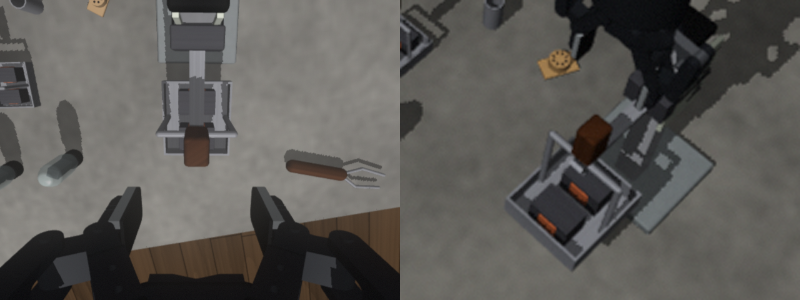

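The carrier hangs level on the hook: in the left view the bar is at (197,132) under the strap, and the gripper is clear. I'll do a quick stillness check and then hand in.

Run:
```python
from plant import *
import cv2
for i in range(4):
    a=grab_frame("wrist");grab_frame("top");grab_frame("top");b=grab_frame("wrist")
    d=cv2.absdiff(a["frame"],b["frame"]);print(d.max(),(d>25).sum())
if (d>25).sum()<200: print(hand_in())
```

```text
29 16
22 0
17 0
13 0
the job is handed in; nothing more can be done
None
```

The carrier hangs still on the scale's hook with the gripper clear, and the job is handed in; `hand_in()` gave no verdict.

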